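# Roll the six-sided kitchen timer display up

### The job

Two white kitchen timers lie on the wooden chopping board. Roll the six-sided one over onto its neighbouring side so that the face with the display looks straight up, and leave it lying on the board, let go and still. Do not lift it more than 5 cm off the board, and leave the square timer and the spice jar where they are.

Things in the scene. Friction and masses are not known exactly. Their poses are not given: they have to be found in the camera images.
- timer: Six-sided timer: white plastic hexagonal prism, 64 mm long, 56 mm across flats, 0.12 kg, lying on a flat. Origin at its middle (28 mm above the board). x: along the prism; z: out of the display flat (flush grey bezel, dark window, small button; the other flats are plain). At the start z leans 60 degrees from vertical: a 60 degree roll about the long axis brings the display up.
- board: Wooden chopping board, 240 mm (x) by 360 mm (y), 18 mm thick, lying fixed on the black worktop (it cannot be moved). Origin at the centre of its underside, z up; its upper face is at z = 18 mm.
- square_timer: The other timer, a bystander: white plastic square bar, 64 mm long (x) with a 50 by 50 mm section, lying loose on the board at its other end, 120 mm or more from the six-sided one, its display already up. Origin at its middle.
- spice_jar: Bystander: round amber glass spice jar with a steel cap, 48 mm diameter, 95 mm tall, standing loose on the worktop beside the board. Origin at the centre of its underside.
Mind the look-alikes: they are no part of the job. What is shaped like the timer but blue, green or yellow is not meant.

How it is judged:
By the outcome, as a careful person would: the job done as asked, in the order asked, and still so for the second after the job is handed in, with the robot touching nothing.
It also fails if it takes over 40 s, if anything falls off the work surface, if the arm or the gripper's body presses on something with over 40 N, if the wrist force passes 120 N, or if a joint passes its speed limit or range.

### The arm

A 6-joint arm with a two-finger parallel gripper is mounted at the origin on the work surface. World frame = base frame: x ahead of the robot, y to its left, z up, the work surface at z = 0. Lengths are in m, angles in degrees, forces in N, time in s.
With the tool pointing down it reaches from about 0.4 to 0.825 m from the base axis. Payload 7 kg.
Tool frame: the origin (TCP) lies on the centre line of the jaws, within the pads' length; the fingertips stand 19 mm ahead of it and the grasp point (between the pads) is the TCP (r.tip_extent is the distance from the TCP to the fingertips, in m); z points along the fingers, y is the line along which they close (so a half turn about z gives the same grasp; the last joint's range is limited). The gripper opens to 88 mm and grips with 3 to 60 N. Pads are 19 mm wide; open, the fingers measure 130 mm over their backs; the gripper's body (78 mm by 193 mm) begins 47 mm behind the grasp point.
Start: joints at [86.35, 20.546, 0.682, 0, -70.136, -16.507], TCP at [0.233, 0.634, 0.246] pointing down, gripper open.
Joint ranges: [-176.03, 176.03], [-82.01, 121.73], [-58.28, 71.71], [-173.87, 95.51], [-174.79, -0.11], [-173.66, 173.66]. Speed limits (degrees/s): [136.94, 136.94, 172.46, 180, 180, 180].

### API

Orientations are given as [roll, pitch, yaw] about the fixed x, y, z axes, in that order (R = Rz(yaw) Ry(pitch) Rx(roll)).
In Python, from plant import r gives the robot as it stands. The module is installed in compiled form; this text tells all that it offers.
- The arm moves only by the tool jog_arm, never from a script. Its argument "deltas" is a list that holds one entry, the list of rows, each a list of 5 numbers: the opening, from -1 (shut) to 1 (fully open), then the shift along the world's x, y, z in cm, then the turn about the world's z in rad. In form: [[[claw, dx, dy, dz, turn], ...]]. A call has 1 to 8 rows; each row shifts and turns the commanded pose from where the row before left it; what a row does not reach is not made up. A row lasts 1/8 s, in which the tool goes at most 62.5 mm and 10.7 degrees, less where a joint would pass 70% of its speed; a pose out of reach is approached as far as the arm can. A call with a gripper value outside its range is refused whole. The fingers move at their own pace and stop on an object; "force" is the grip in N (left out, the last holds). Time passes only in rows, so rows that do not move let the fingers close. It gives the time, the measured TCP pose, the force, the opening and the grip force at its end, in the units of the state.
- r.get_state(): the state, without advancing time (a new reading comes with each control period).
- r.capture(name): name is "scene" or "top"; returns the picture (480x640x3 uint8, blue, green, red); there is no depth.
- r.camera_info(name): a dict with "fx", "fy", "cx", "cy" (pixels), "k1" (the pictures are not rectified: a ray, as slopes to the right and down, at radius r is drawn at 1 + k1 r^2 times it, then the intrinsics apply), "view" (4x4, takes a point from world to camera coordinates). Camera axes: x right, y up, looking along -z (the intrinsics and any distortion apply to the point x, -y, -z); pixel columns grow to the right and rows downward; lengths in m; the calibration is good to about 2 mm. A picture is of the moment at which its call begins. camera_info takes no time and is no camera call.
- r.close_job(): hands the job in; it is judged then, once.
The state is a dict: "time_s": time; "joints": joint angles; "qd": joint speeds; "joint_torque": joint torques, N m; "tcp_pos": TCP position; "eef_rot": TCP orientation; "contact_force": force on the tool from outside, world axes, zero at the start; "moment": the same for the moment, N m; "gripper_width": finger opening in m; "gripper_force": force on a finger pad.
Only numpy, scipy, OpenCV 4.12 (cv2) and the standard library are available. Lean on these libraries where they do the work, as an engineer would, in place of code of your own. Each camera call takes 0.05 s, during which the arm holds its last target. There are 200 camera calls.

## Working session

There is one attempt and no reset: what is moved stays moved. The work goes in short steps, Python scripts to look and compute and a tool call to move; the robot and the scene stay as the last step left them, time stands still between calls to the robot, and variables do not carry over. Pictures are saved under pics/ and viewed, at most 10 in all, crops included, and the job is handed in when it is done.

Besides the shell and the picture viewer there is one more tool, called after "Call:" as name([rows], argument=value, ...), one row to a line, values as JSON. jog_arm: Moves the arm, as the interface text tells. Its arguments: {"type":"object","properties":{"deltas":{"type":"array"},"force":{"type":"number"}},"required":["deltas"]}

```bash
mkdir -p pics
cat > h.py <<'E'
import numpy as np,cv2
from plant import r
def ray(n,u,v):
    c=r.camera_info(n);V=np.array(c['view']);K=np.array([[c['fx'],0,c['cx']],[0,c['fy'],c['cy']],[0,0,1]])
    p=cv2.undistortPoints(np.array([[[u,v]]],float),K,np.array([c['k1'],0,0,0.]))[0,0]
    # exact model: drawn = s*(1+k1 r^2)
    d=V[:3,:3].T@np.array([p[0],-p[1],-1.]);o=-V[:3,:3].T@V[:3,3];return o,d
def plane(n,u,v,z):
    o,d=ray(n,u,v);return o+d*(z-o[2])/d[2]
def pix(n,P):
    c=r.camera_info(n);V=np.array(c['view']);q=V[:3,:3]@np.array(P)+V[:3,3];s=np.array([q[0],-q[1]])/-q[2]
    s=s*(1+c['k1']*(s@s));return s*[c['fx'],c['fy']]+[c['cx'],c['cy']]
E
python3 - <<'E'
from h import *
for n in('scene','top'):
    cv2.imwrite(f'pics/{n}0.png',r.capture(n));c=r.camera_info(n);V=np.array(c['view']);print(n,-V[:3,:3].T@V[:3,3],c['fx'],c['k1'])
s=r.get_state();print(s)
E
```

```text
scene [ 1.18049577 -0.5979293   0.82724604] 452.97822578375303 -0.09904387415665691
top [0.41328271 0.03648151 1.3228426 ] 523.6371148774736 -0.12714393626471043
{'time_s': 0.1, 'joints': array([ 8.63501275e+01,  2.05853139e+01,  6.39933015e-01, -1.81186359e-02,
       -7.01342003e+01, -1.65068678e+01]), 'qd': array([-0.00960628, -0.09692237,  0.1020782 ,  0.07012829, -0.0909824 ,
        0.03458623]), 'joint_torque': array([-1.78356826e-03, -5.84162092e+01,  2.93750435e+01,  7.01554075e+00,
        1.01378281e-02, -5.53693224e-05]), 'tcp_pos': array([0.23247897, 0.63328172, 0.24474482]), 'eef_rot': array([ 1.79918859e+02, -6.28176556e-03, -2.01629048e+01]), 'contact_force': array([ 0.52007496, -0.02177743,  0.33712775]), 'moment': array([-0.04294036, -0.01426621, -0.06541679]), 'gripper_force': 0.0, 'gripper_width': 0.08764289421081387}
```

View pics/scene0.png

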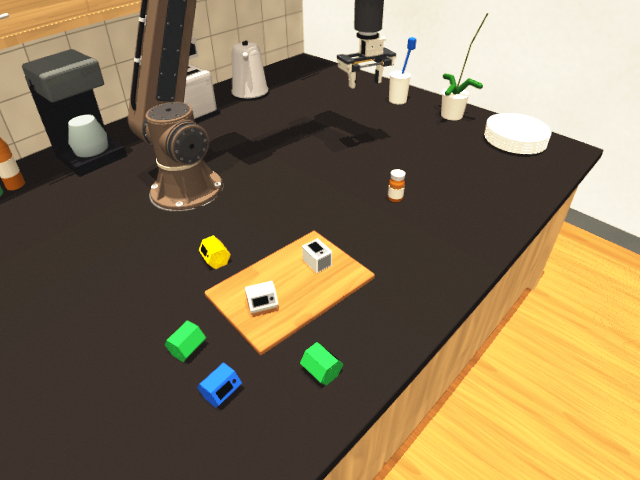

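View pics/top0.png

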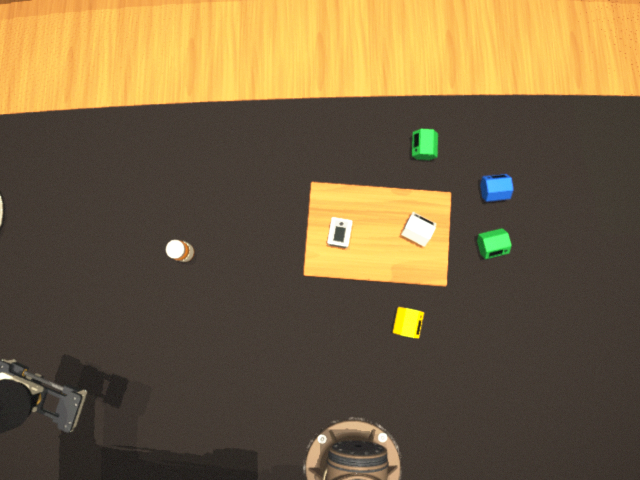

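Candidates: white (420,230) top / (262,297) scene, with its display on a slant; white (340,233) / (317,256), with its display up, which is the square one. The blue (497,187), greens (425,145) and (494,243), and yellow (409,322) are decoys. I choose the white one at (420,230) and check it in a crop.

Run:
```python
from h import *
t=cv2.imread('pics/top0.png');s=cv2.imread('pics/scene0.png')
a=cv2.resize(t[200:260,320:450],(780,360),interpolation=cv2.INTER_CUBIC)[:, 380:780]
b=cv2.resize(s[275:325,232:292],(400,333),interpolation=cv2.INTER_CUBIC)
o=np.zeros((360,800,3),np.uint8);o[:,:400]=a;o[:333,400:]=b
cv2.imwrite('pics/crop1.png',o)
for n,im,(u,v) in(('top',t,(420,230)),('scene',s,(262,297)),('top',t,(340,233))):
    h=cv2.cvtColor(im,cv2.COLOR_BGR2HSV);m=((h[...,1]<70)&(h[...,2]>110)).astype(np.uint8)
    for c in cv2.findContours(m,cv2.RETR_EXTERNAL,2)[0]:
        if cv2.contourArea(c)>100 and cv2.pointPolygonTest(c,(u,v),True)>-10:
            R=cv2.minAreaRect(c);B=cv2.boxPoints(R);ap=cv2.approxPolyDP(c,2,True)[:,0]
            print(n,R,ap.tolist());print(np.round([plane(n,*p,.074) for p in B],3).tolist(),plane(n,*R[0],.074))
h=cv2.cvtColor(t,cv2.COLOR_BGR2HSV);m=((h[...,1]>120)&(h[...,2]>110)&(h[...,0]>8)&(h[...,0]<24)).astype(np.uint8);m[:150]=0
c=max(cv2.findContours(m,cv2.RETR_EXTERNAL,2)[0],key=cv2.contourArea);B=cv2.boxPoints(cv2.minAreaRect(c));print(np.round([plane('top',*p,.018) for p in B],3).tolist())
```

```text
top ((418.76513671875, 228.94839477539062), (28.304428100585938, 25.60474967956543), 27.64597511291504) [[413, 212], [402, 234], [424, 245], [430, 238], [435, 223], [431, 224]]
[[0.569, -0.128, 0.074], [0.623, -0.159, 0.074], [0.59, -0.218, 0.074], [0.536, -0.187, 0.074]] [ 0.5794163  -0.17309007  0.074     ]
scene ((261.4706115722656, 295.8823547363281), (26.19384765625, 29.10427474975586), 75.96376037597656) [[272, 281], [245, 287], [251, 312], [277, 304]]
[[0.554, -0.196, 0.074], [0.585, -0.136, 0.074], [0.654, -0.18, 0.074], [0.623, -0.236, 0.074]] [ 0.60501874 -0.18757344  0.074     ]
top ((339.2837829589844, 231.79730224609375), (21.207469940185547, 27.783430099487305), 9.462321281433105) [[332, 217], [327, 242], [347, 246], [351, 220]]
[[0.549, 0.05, 0.074], [0.615, 0.037, 0.074], [0.605, -0.013, 0.074], [0.539, -0.0, 0.074]] [0.57714716 0.01860277 0.074     ]
[[0.476, 0.113, 0.018], [0.718, 0.091, 0.018], [0.682, -0.277, 0.018], [0.441, -0.247, 0.018]]
```

View pics/crop1.png

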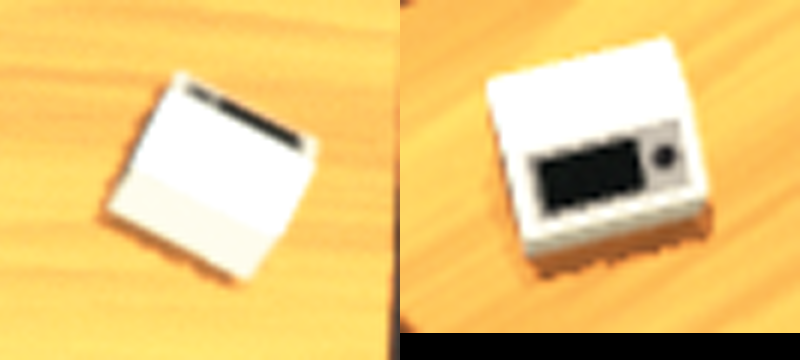

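The crop confirms the choice: display on the slanted flat facing top-image up and right (+x, slightly −y), with its strip from about (414,213) to (435,223). Square timer excluded. Next I measure the pose and cross-check it in the scene view.

```bash
cat >> h.py <<'E'
def hexv(c,ang,s=.0323):
    a=np.array([np.cos(ang),np.sin(ang),0]);d=np.array([np.sin(ang),-np.cos(ang),0])
    return [np.array(c)+e*.032*a+s*(np.cos(t)*d+np.sin(t)*np.array([0,0,1])) for e in(-1,1) for t in np.arange(6)*np.pi/3]
E
python3 - <<'E'
from h import *
P=[plane('top',u,v,.046) for u,v in((400.8,235.3),(424.2,246.7),(436.3,223.3),(413.3,211.7))]
c=np.mean(P,0);e1=P[0]-P[1];e2=P[3]-P[2];e=e1+e2;ang=np.arctan2(e[1],e[0])
w=P[3]+P[2]-P[0]-P[1]
print(np.round(P,3).tolist(),c,np.degrees(ang),np.degrees(np.arctan2(-w[0],w[1]))%180,np.linalg.norm(e)/2,np.linalg.norm(w)/2)
o=[]
for n,(x0,y0) in(('top',(390,200)),('scene',(232,270))):
    im=cv2.imread(f'pics/{n}0.png')[y0:y0+60,x0:x0+60];im=cv2.resize(im,(400,400),interpolation=cv2.INTER_CUBIC)
    H=cv2.convexHull(np.float32([pix(n,q) for q in hexv(c,ang)]))[:,0]
    cv2.polylines(im,[np.int32(((H-[x0,y0])+.5)*400/60)],True,(0,0,255),1);o.append(im)
cv2.imwrite('pics/chk.png',np.hstack(o))
# scene silhouette center comparison
E
```

```text
[[0.568, -0.133, 0.046], [0.539, -0.189, 0.046], [0.596, -0.222, 0.046], [0.626, -0.166, 0.046]] [ 0.58250289 -0.17753975  0.046     ] 61.93216034219814 60.17020507394011 0.06364356951844792 0.06645576905398946
```

View pics/chk.png

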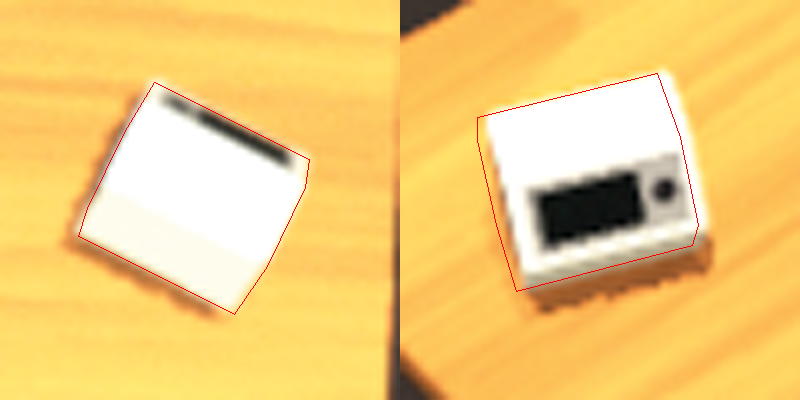

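Red outline matches in both views to within about 3 mm: centre ≈ (0.583, −0.177), axis at 62°. Plan: pinch the ends lightly near the display edge, then move along the roll arc so the timer swings over.

Call:
jog_arm([
  [[1, 2, -4.5, 0, 0], [1, 2, -4.5, 0, 0], [1, 2, -4.5, 0, 0], [1, 2, -4.5, 0, 0], [1, 2, -4.5, 0, 0], [1, 2, -4.5, 0, 0], [1, 2, -4.5, 0, 0], [1, 2, -4.5, 0, 0]],
], force=3)

```text
time_s: 1.1
tcp_pos: [0.3928, 0.272, 0.2454]
eef_rot: [180.0, 0.0, -20.1]
contact_force: [0.7, -0.6, 0.0]
gripper_width: 0.0877
gripper_force: 0.0
```

Call:
jog_arm([
  [[1, 2, -4.5, 0, -0.02], [1, 2, -4.5, 0, -0.02], [1, 2, -4.5, 0, -0.02], [1, 2, -4.5, 0, -0.02], [1, 2, -4.5, 0, -0.02], [1, 2, -4.5, 0, -0.02], [1, 2, -4.5, 0, -0.02], [1, 2, -4.5, 0, 0]],
])

```text
time_s: 2.1
tcp_pos: [0.5529, -0.088, 0.2453]
eef_rot: [180.0, 0.0, -28.2]
contact_force: [-0.0, 0.3, -0.1]
gripper_width: 0.0876
gripper_force: 0.0
```

Call:
jog_arm([
  [[1, 2, -4, 0, 0], [1, 2, -4, 0, 0], [1, 0.7, -2, -1, 0], [1, 0, 0, -2, 0], [1, 0, 0, -2, 0], [1, 0, 0, -2, 0], [1, 0, 0, 0, 0], [1, 0, 0, 0, 0]],
])

```text
time_s: 3.1
tcp_pos: [0.5998, -0.1862, 0.1761]
eef_rot: [180.0, -0.0, -28.2]
contact_force: [-0.5, -0.1, 1.1]
gripper_width: 0.0875
gripper_force: 0.0
```

Call:
jog_arm([
  [[1, 0, 0, -2.5, 0], [1, 0, 0, -2.5, 0], [1, 0, 0, -2.5, 0], [1, 0, 0, -1.5, 0], [1, 0, 0, -0.9, 0], [1, 0, 0, 0, 0]],
])

```text
time_s: 3.85
tcp_pos: [0.5997, -0.1863, 0.0766]
eef_rot: [180.0, 0.0, -28.2]
contact_force: [-0.3, 0.4, -0.7]
gripper_width: 0.0876
gripper_force: 0.0
```

Run:
```python
from h import *
im=r.capture('scene')[225:325,200:333];t=r.capture('top')[180:280,360:480]
cv2.imwrite('pics/c2.png',np.hstack([cv2.resize(im,(400,300),interpolation=2),cv2.resize(t,(360,300),interpolation=2)]));print(r.get_state()['tcp_pos'])
```

```text
[ 0.60019829 -0.18647622  0.07740911]
```

View pics/c2.png

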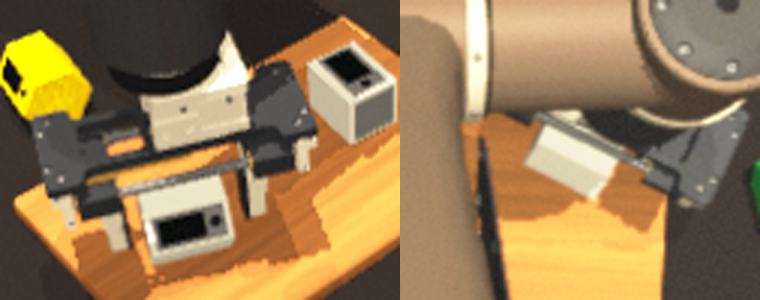

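The scene view shows the fingers either side of the timer's ends, around crop (118,230) and (257,190). Close lightly.

Call:
jog_arm([
  [[0.3, 0, 0, 0, 0], [0.3, 0, 0, 0, 0], [-1, 0, 0, 0, 0], [-1, 0, 0, 0, 0], [-1, 0, 0, 0, 0], [-1, 0, 0, 0, 0]],
], force=3)

```text
time_s: 4.7
tcp_pos: [0.5998, -0.1864, 0.0768]
eef_rot: [-180.0, -0.0, -28.2]
contact_force: [0.3, 0.3, 3.3]
gripper_width: 0.0639
gripper_force: 3.0
```

Call:
jog_arm([
  [[-1, -0.27, 0.14, 0.26, 0], [-1, -0.27, 0.14, 0.2, 0], [-1, -0.29, 0.15, 0.18, 0], [-1, -0.29, 0.15, 0.15, 0], [-1, -0.3, 0.16, 0.14, 0], [-1, -0.3, 0.16, 0.11, 0], [-1, -0.32, 0.17, 0.09, 0], [-1, -0.32, 0.17, 0.06, 0]],
])

```text
time_s: 5.7
tcp_pos: [0.5758, -0.1739, 0.0885]
eef_rot: [-180.0, -0.0, -28.2]
contact_force: [-0.6, -0.6, -0.7]
gripper_width: 0.0639
gripper_force: 3.0
```

Run:
```python
from h import *
im=r.capture('scene')[240:325,215:328];t=r.capture('top')[180:280,360:480]
cv2.imwrite('pics/c3.png',np.hstack([cv2.resize(im,(400,300),interpolation=2),cv2.resize(t,(360,300),interpolation=2)]))
```

```text
(no output)
```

View pics/c3.png

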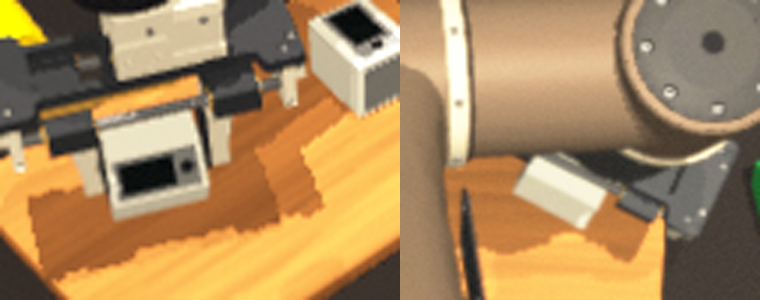

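The display still slants like before, and at crop (155,175) it has barely turned: the pads hold the timer too rigidly. I'll set it back down and regrip with only a pad corner overlapping the display-side edge, for less torsion and a larger gravity lever.

Call:
jog_arm([
  [[-1, 0, 0, -0.5, 0], [-1, 0, 0, -0.5, 0], [-1, 0, 0, -0.19, 0], [-1, 0, 0, 0, 0], [0, 0, 0, 0, 0], [1, 0, 0, 0, 0], [1, 0, 0, 0, 0], [1, 0, 0, 0, 0]],
])

```text
time_s: 6.8
tcp_pos: [0.576, -0.1739, 0.0766]
eef_rot: [-180.0, -0.0, -28.2]
contact_force: [-0.7, 0.1, 0.0]
gripper_width: 0.0859
gripper_force: 0.0
```

Call:
jog_arm([
  [[1, 0.6, -0.32, -0.4, 0], [1, 0.59, -0.31, -0.5, 0], [1, 0, 0, 0, 0]],
])

```text
time_s: 7.18
tcp_pos: [0.588, -0.1805, 0.0667]
eef_rot: [180.0, 0.1, -28.2]
contact_force: [0.1, -0.7, 0.6]
gripper_width: 0.0876
gripper_force: 0.0
```

Run:
```python
from h import *
im=r.capture('scene')[240:325,215:328];t=r.capture('top')[180:280,360:480]
cv2.imwrite('pics/c4.png',np.hstack([cv2.resize(im,(400,300),interpolation=2),cv2.resize(t,(360,300),interpolation=2)]))
```

```text
(no output)
```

View pics/c4.png

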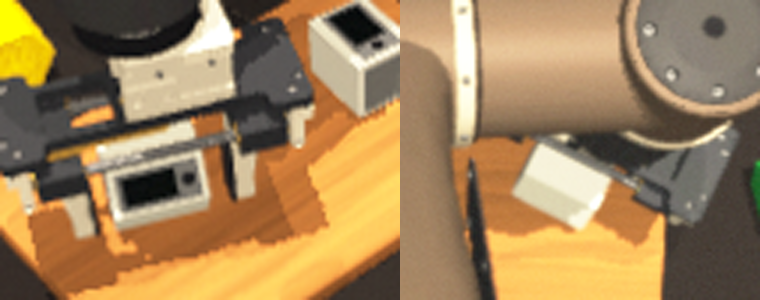

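The timer sits flat, with the fingers forward at its display-side edge (crop (80,215), (242,180)). Grip and follow the first half of the arc.

Call:
jog_arm([
  [[0.3, 0, 0, 0, 0], [0.3, 0, 0, 0, 0], [-1, 0, 0, 0, 0], [-1, 0, 0, 0, 0], [-1, 0, 0, 0, 0], [-1, 0, 0, 0, 0]],
], force=3)

```text
time_s: 8.02
tcp_pos: [0.588, -0.1803, 0.0677]
eef_rot: [-180.0, -0.0, -28.2]
contact_force: [-1.1, 0.4, 0.9]
gripper_width: 0.0639
gripper_force: 3.0
```

Call:
jog_arm([
  [[-1, -0.22, 0.12, 0.28, 0], [-1, -0.21, 0.11, 0.26, 0], [-1, -0.25, 0.14, 0.24, 0], [-1, -0.25, 0.13, 0.22, 0], [-1, -0.27, 0.15, 0.2, 0], [-1, -0.27, 0.14, 0.2, 0], [-1, -0.58, 0.31, 0.3, 0], [-1, 0, 0, 0, 0]],
])

```text
time_s: 9.02
tcp_pos: [0.5671, -0.169, 0.0849]
eef_rot: [-180.0, -0.0, -28.2]
contact_force: [0.7, -0.9, 0.0]
gripper_width: 0.0638
gripper_force: 3.0
```

Run:
```python
from h import *
im=r.capture('scene')[240:325,215:328];t=r.capture('top')[180:280,360:480]
cv2.imwrite('pics/c5.png',np.hstack([cv2.resize(im,(400,300),interpolation=2),cv2.resize(t,(360,300),interpolation=2)]))
```

```text
(no output)
```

View pics/c5.png

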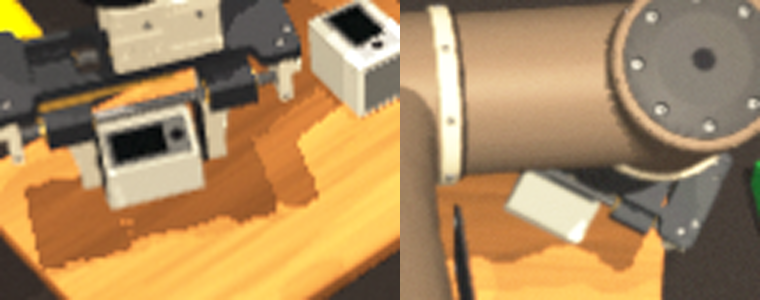

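It is rolling: the display is now at crop (150,140), with the next flat visible below it, about half turned. Continue the arc.

Call:
jog_arm([
  [[-1, -0.3, 0.16, 0.12, 0], [-1, -0.31, 0.16, 0.09, 0], [-1, -0.31, 0.16, 0.06, 0], [-1, -0.32, 0.17, 0.05, 0], [-1, -0.32, 0.17, 0.02, 0], [-1, -0.32, 0.17, 0, 0], [-1, -0.64, 0.34, -0.07, 0], [-1, 0, 0, 0, 0]],
])

```text
time_s: 10.12
tcp_pos: [0.5414, -0.1557, 0.0871]
eef_rot: [180.0, 0.0, -28.2]
contact_force: [-0.1, 0.3, -0.8]
gripper_width: 0.0638
gripper_force: 3.0
```

Run:
```python
from h import *
im=r.capture('scene')[240:325,215:328];t=r.capture('top')[180:280,360:480]
cv2.imwrite('pics/c6.png',np.hstack([cv2.resize(im,(400,300),interpolation=2),cv2.resize(t,(360,300),interpolation=2)]))
```

```text
(no output)
```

View pics/c6.png

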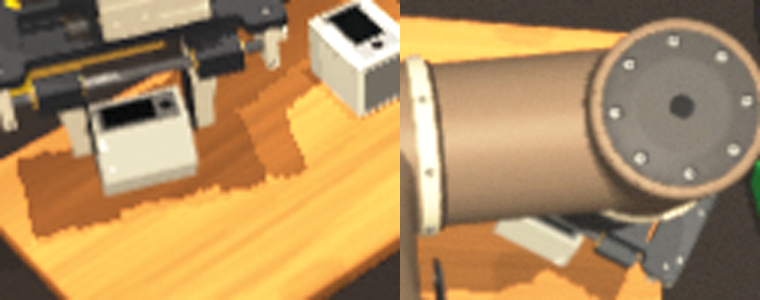

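Display now near the top, at crop (130,110). Lower slowly until it is on the board.

Call:
jog_arm([
  [[-1, 0, 0, -0.1, 0], [-1, 0, 0, -0.1, 0], [-1, 0, 0, -0.1, 0], [-1, 0, 0, 0, 0]],
])

```text
time_s: 10.72
tcp_pos: [0.5422, -0.1561, 0.0842]
eef_rot: [180.0, -0.0, -28.2]
contact_force: [0.2, -1.7, 2.2]
gripper_width: 0.0641
gripper_force: 3.0
```

Call:
jog_arm([
  [[-1, 0, 0, -0.1, 0], [-1, 0, 0, -0.1, 0], [-1, 0, 0, -0.1, 0], [-1, 0, 0, 0, 0]],
])

```text
time_s: 11.22
tcp_pos: [0.5421, -0.156, 0.0811]
eef_rot: [180.0, 0.0, -28.2]
contact_force: [-0.9, -2.3, 2.8]
gripper_width: 0.0639
gripper_force: 3.0
```

Call:
jog_arm([
  [[0, 0, 0, 0, 0], [1, 0, 0, 0, 0], [1, 0, 0, 0, 0], [1, 0, 0, 0, 0], [1, 0, 0, 2, 0], [1, 0, 0, 4, 0], [1, 0, 0, 5, 0], [1, 0, 0, 5, 0]],
])

```text
time_s: 12.22
tcp_pos: [0.5419, -0.1559, 0.2427]
eef_rot: [180.0, 0.0, -28.2]
contact_force: [1.5, -0.2, -0.1]
gripper_width: 0.0874
gripper_force: 0.0
```

Call:
jog_arm([
  [[1, -2, 5, 0, 0], [1, -2, 5, 0, 0], [1, -2, 5, 0, 0], [1, -2, 5, 0, 0], [1, -2, 5, 0, 0], [1, -1, 5, 0, 0], [1, -1, 5, 0, 0], [1, 0, 0, 0, 0]],
])

```text
time_s: 13.22
tcp_pos: [0.4216, 0.1968, 0.2413]
eef_rot: [-180.0, 0.0, -27.9]
contact_force: [-0.1, -0.7, -0.2]
gripper_width: 0.0876
gripper_force: 0.0
```

Run:
```python
from h import *
S=r.capture('scene');T=r.capture('top');cv2.imwrite('pics/S.png',S);cv2.imwrite('pics/T.png',T)
im=S[225:325,200:333];t=T[180:280,320:453]
cv2.imwrite('pics/c7.png',np.hstack([cv2.resize(im,(400,300),interpolation=2),cv2.resize(t,(400,300),interpolation=2)]))
```

```text
(no output)
```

View pics/c7.png

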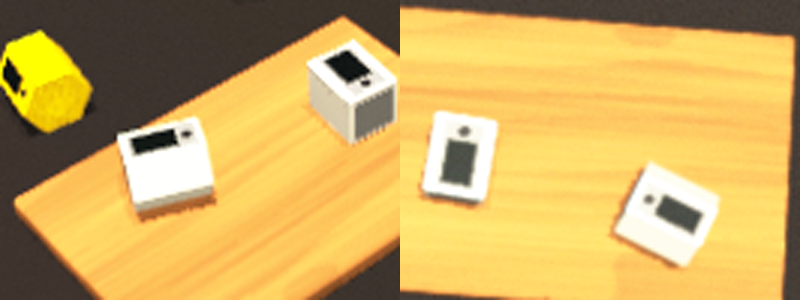

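The hexagonal timer lies flat on the board with its display facing up (crop (675,212) in the top view, (155,138) in the scene view). The square timer has not moved and the arm is clear, so I hand in.

```bash
python3 -c "
from plant import r
print(r.close_job())"
```

```text
the job is handed in; nothing more can be done
None
```

I rolled the six-sided timer over and handed the job in: it lies on the board, released, with its display facing up, and the square timer and spice jar were left untouched.

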